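# Set a bench rotary table to its clip and clamp it

## Robot

A 6-joint arm with a two-finger parallel gripper is mounted at the origin on the work surface. World frame = base frame: x ahead of the robot, y to its left, z up, the work surface at z = 0. Lengths are in m, angles in rad, forces in N, time in s.
With the tool pointing down it reaches from about 0.35 to 0.85 m from the base axis. Payload 8.1 kg.
Tool frame: the origin (TCP) lies midway between the tips of the shut fingers; the grasp point (between the pads) lies 19 mm behind it; z points along the fingers, y is the direction in which the jaws open and shut (so a half turn about z gives the same grasp; the last joint's range is limited). The gripper opens to 93 mm and grips with 3 to 60 N. Pads are 15 mm wide; open, the fingers measure 128 mm over their backs; the gripper's body (75 mm by 188 mm) begins 65 mm behind the grasp point.
Start: joints at [1.125, 0.13, 1.488, -0, 1.523, -0.085], TCP at [0.212, 0.561, 0.219] pointing down, gripper open.
Joint ranges: [-2.96, 2.96], [-0.89, 2.26], [0.02, 2.5], [-1.34, 4.48], [0, 2.73], [-2.66, 2.66]. Speed limits (rad/s): [2.39, 2.39, 2.79, 3.14, 3.14, 3.14].

## Interface

Orientations are given as a rotation vector (axis times angle).
In Python, from plant import robot, optics, ticket gives the robot as it stands.
- The arm moves only by the tool send_rows, never from a script. Its argument "targets" is a list of rows, each a list of 3 entries, a list of its own where there are three numbers: the opening, from -1 (shut) to 1 (fully open), then the shift along the tool's x, y, z in mm, then the turn about the tool's z in rad. A call has 1 to 12 rows; each row shifts and turns the commanded pose from where the row before left it, along the tool's axes as they then stand; what a row does not reach is not made up. A row lasts 1/10 s, in which the tool goes at most 50 mm and 8.59 degrees, less where a joint would pass 70% of its speed; a pose out of reach is approached as far as the arm can. A call with a gripper value outside its range is refused whole. The fingers move at their own pace and stop on an object; "newtons" is the grip in N (left out, the last holds). Time passes only in rows, so rows that do not move let the fingers close. It gives the time, the measured TCP pose, the force and the opening at its end, in the units of the state.
- robot.read_state(): the state, without advancing time (a new reading comes with each control period).
- optics.read_camera(name): name is "scene" or "top"; returns a dict with "color" (400x640x3 uint8, red, green, blue), "K" (3x3 intrinsics, pixels), "position" and "orientation" of the camera in the world. Camera axes: x right, y up, looking along -z (the intrinsics and any distortion apply to the point x, -y, -z); pixel columns grow to the right and rows downward; lengths in m; the calibration is good to about 2 mm. A picture is of the moment at which its call begins. There is no depth.
- ticket.close_job(): hands the job in, once; it reports no verdict.
Trained networks look in the newest picture that a camera, given by its name, has taken for a name from the list of things; names that differ only in an ending like _2 or _b are one class to them, and where a whole thing is asked for, a point or a joint stands for the part that bears it (a point fixed in the world has none). Each returns a list of dicts, best first, with "confidence" (0 to 1); they miss things now and then, are a little off and sometimes report something else, mostly with a low value. They report only what shows in the picture. A call takes as long as a camera call. They do not tell look-alikes from the thing itself.
- optics.cut_out(camera, name): "region" (400x640 bool, what is visible of it) and "point" ([column, row] in pixels, amid what is visible of it).
The state is a dict: "t": time; "q": joint angles; "dq": joint speeds; "joint_torque": joint torques, N m; "tool_pos": TCP position; "orientation": TCP orientation; "force": force on the tool from outside, world axes, zero at the start; "wrist_torque": the same for the moment, N m; "opening": finger opening in m.
Only numpy, scipy, OpenCV 4.12 (cv2) and the standard library are available. Lean on these libraries where they do the work, as an engineer would, in place of code of your own. Each camera call takes 0.05 s, during which the arm holds its last target.

## Task

Push the rotary table's lever round with your fingertips until the pointer on the table's rim stands right opposite the nose of the clip on the scale. Then push the small clamp lever beside the base right across to its stop, leaving the table on its setting. Only push: do not lift or shift the bush that stands on the table, and leave the V-block, spanner and tin where they are.

Things in the scene. Friction and masses are not known exactly. Their poses are not given: they have to be found in the camera images.
- table_axis (a point): Rotary table: white fixed base 224 mm across and 60 mm high, its flange top carrying scale lines every 10 degrees; on it a steel turntable disc 160 mm across with three parallel dark slots. This point is the vertical turning axis at the turntable's top face, 80 mm above the bench. Its x axis points to the middle of the scale, y to the side where the lever is (opposite the clamp), z up. The base is bolted down.
- turntable (a joint): Turning angle of the turntable in rad, counter-clockwise from above positive, end stops at -0.85 and 0.95; at 0 the pointer is on the middle of the scale. It starts clockwise of the clip, 0.35 to 1.35 rad short of it. Stiff: it takes about 3 N at the lever post and stays where it is left
- lever_post (a point): Black upright post 18 mm in diameter at the end of the turntable's lever, from 66 to 118 mm above the bench; this point is on its centre line, 100 mm above the bench. It stands 130 mm from the turning axis, 90 degrees counter-clockwise of the pointer. The 12 mm lever rod lies between disc and post, 65 to 77 mm above the bench
- pointer_tip (a point): Tip of the dark steel pointer, a 22 mm wide plate on top of the turntable's rim that ends in a point over the scale; 95 mm from the turning axis, 67 mm above the bench
- clip_nose (a point): Pointed inner end of the dark steel clip, 20 mm wide, reaching to 122 mm from the turning axis and to 76 mm above the bench, fixed on the rim of the scale at a different place each time (0.1 to 0.65 rad counter-clockwise of the scale's middle). This point is 95 mm from the turning axis, 67 mm above the bench: pointer tip and clip nose meet when set
- clamp (a joint): Angle of the clamp lever in rad, starts between 0 and 0.25, grows counter-clockwise from above, stop at 1.4. It takes about 2 N at its post and stays where it is left
- clamp_post (a point): Black upright post 18 mm in diameter at the end of the clamp lever, from 46 to 96 mm above the bench; this point is on its centre line, 78 mm above the bench, 60 mm from clamp_pivot. The 10 mm lever rod is 47 to 57 mm above the bench
- clamp_pivot (a point): Vertical pivot axis of the clamp lever, on a boss at the side of the base 128 mm from the turning axis, 52 mm above the bench
- bush_mid (a point): Loose steel bush standing on the middle of the turntable, 52 mm across, 28 mm bore, 34 mm high; this point is its centre. It turns along with the table
- vblock_mid (a point): Loose dark steel V-block 70 x 44 x 40 mm on the bench; its centre
- spanner_grip (a point): Loose spanner lying on the bench; the middle of its handle
- tin: Loose closed tin, 52 mm across, 75 mm high, standing on the bench; centre of its underside
Not all that is in view belongs to the job. What is shaped like the part that bears bush_mid but orange is not meant.

How it is judged:
On the way, in this order (a step that is already met when the one before it is completed fails the run):
1. the pointer stands at the clip, at rest, with the clamp not yet pushed across (horizontal distance between pointer_tip and clip_nose below 0.005 m and velocity of joint turntable between -0.05 and 0.05 rad/s and value of joint clamp below 0.5 rad), for 0.2 s.
2. the clamp lever is pushed across to its stop, the pointer still at the clip (horizontal distance between pointer_tip and clip_nose below 0.005 m and value of joint clamp above 1.28 rad), for 0.2 s.
At the end, for the whole second after the job is handed in: The pointer tip is within 5 mm (about 3 degrees) of the clip nose, the turntable is at rest, the clamp lever is within 0.12 rad of its stop, and the bush stands on the middle of the turntable (within 15 mm) (all of step 2 and velocity of joint turntable between -0.05 and 0.05 rad/s and horizontal distance between bush_mid and table_axis below 0.015 m and height (world z) of bush_mid below 0.103 m); the robot touches nothing.
It fails at once if the bush is knocked, lifted or carried (distance of bush_mid from where it was at the start of the episode above 0.015 m).
It fails at once if the V-block is knocked, lifted or carried (distance of vblock_mid from where it was at the start of the episode above 0.015 m).
It fails at once if the spanner is knocked, lifted or carried (distance of spanner_grip from where it was at the start of the episode above 0.015 m).
It fails at once if the tin is knocked, lifted or carried (distance of tin from where it was at the start of the episode above 0.015 m).
It also fails if it takes over 64 s, if anything falls off the work surface, if the arm or the gripper's body presses on something with over 40 N, if the wrist force passes 120 N, or if a joint passes its speed limit or range.

## Working session

There is one attempt and no reset: what is moved stays moved. The work goes in short steps, Python scripts to look and compute and a tool call to move; the robot and the scene stay as the last step left them, time stands still between calls to the robot, and variables do not carry over. Pictures are saved under pics/ and viewed, and the job is handed in when it is done.

Besides the shell and the picture viewer there is one more tool, called after "Emit:" by a JSON object that holds its "method" and its "body". send_rows: Moves the arm, as the interface text tells. Its arguments: {"type":"object","properties":{"targets":{"type":"array","items":{"type":"array"}},"newtons":{"type":"number"}},"required":["targets"]}

```bash
ls; mkdir -p pics; cat > h.py <<'E'
import numpy as np, cv2
from scipy.spatial.transform import Rotation as R
from plant import robot, optics, ticket
def shot(n,f):
    d=optics.read_camera(n); cv2.imwrite('pics/'+f,d['color'][:,:,::-1]); return d
def rot(o):
    o=np.array(o,float)
    if o.shape==(3,3): return o
    return R.from_rotvec(o).as_matrix() if o.size==3 else R.from_quat(o).as_matrix()
def ray(d,uv):
    K=d['K'];p=np.array([(uv[0]-K[0][2])/K[0][0],(uv[1]-K[1][2])/K[1][1],1]);v=np.array([p[0],-p[1],-p[2]])
    return np.array(d['position']),rot(d['orientation'])@v
def atz(d,uv,z):
    o,v=ray(d,uv); return o+v*(z-o[2])/v[2]
def proj(d,P):
    q=rot(d['orientation']).T@(np.array(P)-d['position']); q=np.array([q[0],-q[1],-q[2]]); q=np.array(d['K'])@q; return q[:2]/q[2]
def tri(d1,u1,d2,u2):
    o1,v1=ray(d1,u1);o2,v2=ray(d2,u2)
    s=np.linalg.lstsq(np.c_[v1,-v2],o2-o1,rcond=None)[0]
    a,b=o1+s[0]*v1,o2+s[1]*v2
    return (a+b)/2,np.linalg.norm(a-b)
E
python3 - <<'E'
from h import *
s=robot.read_state();print(s)
ds={}
for n in('scene','top'):
    d=shot(n,n+'0.png');print({k:v for k,v in d.items() if k!='color'})
    for nm in ['table_axis','turntable','lever_post','pointer_tip','clip_nose','clamp','clamp_post','bush_mid','vblock_mid','spanner_grip','tin']:
        try:
            for r in optics.cut_out(n,nm)[:3]: print(n,nm,round(r['confidence'],2),np.round(r['point'],1),r['region'].sum())
        except Exception as e: print(nm,e)
E
```

```text
pics
{'t': 0.0, 'q': array([ 1.12456395e+00,  1.31147817e-01,  1.48925795e+00, -7.53742449e-06,
        1.52300451e+00, -8.53639869e-02]), 'dq': array([ 0.00051026, -0.00060772, -0.00096399,  0.00057994,  0.00073251,
       -0.00074412]), 'joint_torque': array([-1.57459912e-03, -5.59832847e+01, -4.91763747e+01,  7.68379122e-02,
        3.53892089e-02, -2.28746203e-04]), 'tool_pos': array([0.21156967, 0.56085889, 0.21760714]), 'orientation': array([-5.63694801e-01, -3.09012798e+00,  2.75754728e-03]), 'force': array([-0.67715489,  0.17613857, -0.52836583]), 'wrist_torque': array([-0.00101028, -0.01562828, -0.02306828]), 'opening': 0.09281387210306567}
{'K': array([[417.06767321,   0.        , 316.1695588 ],
       [  0.        , 417.06767321, 200.31006786],
       [  0.        ,   0.        ,   1.        ]]), 'position': array([0.82956712, 0.44420677, 0.67161996]), 'orientation': array([0.30165833, 0.92104067, 2.41096887])}
scene turntable 0.84 [316.8 244. ] 4928
scene lever_post 0.93 [318.3 242.5] 4930
scene lever_post 0.26 [443.3 305.2] 1458
scene pointer_tip 0.66 [316.7 242.6] 5096

[... 562 characters left out ...]
     ,   1.        ]]), 'position': array([0.44265104, 0.0347649 , 0.92590449]), 'orientation': array([ 0.06441839, -0.09390925, -1.5713802 ])}
top table_axis 0.65 [304.9 174.3] 8597
top turntable 0.88 [304.2 173.5] 4242
top turntable 0.28 [305.  171.3] 8901
top lever_post 0.69 [301.  169.7] 4334
top pointer_tip 0.97 [303.5 170.1] 4475
top clip_nose 0.63 [298.7 171.8] 4540
top clip_nose 0.48 [285.3 122.8] 100
top clamp 0.73 [372.4 171.2] 310
top clamp_post 0.77 [374.1 169.8] 271
top clamp_post 0.65 [213.8 176.9] 580
top bush_mid 0.91 [299.7 166.9] 390
top bush_mid 0.9 [361.9 264.4] 308
top bush_mid 0.66 [301.7 172.4] 4348
top spanner_grip 0.87 [418.3 166.9] 752
top tin 0.78 [212.1 176. ] 600
```

```bash
python3 - <<'E'
import cv2
for n,(x0,y0,x1,y1) in {'scene':(200,140,500,365),'top':(180,80,460,290)}.items():
    i=cv2.imread(f'pics/{n}0.png'); cv2.imwrite(f'pics/{n}0z.png',cv2.resize(i[y0:y1,x0:x1],(800,600),interpolation=cv2.INTER_CUBIC))
E
```

```text
(no output)
```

View pics/scene0z.png

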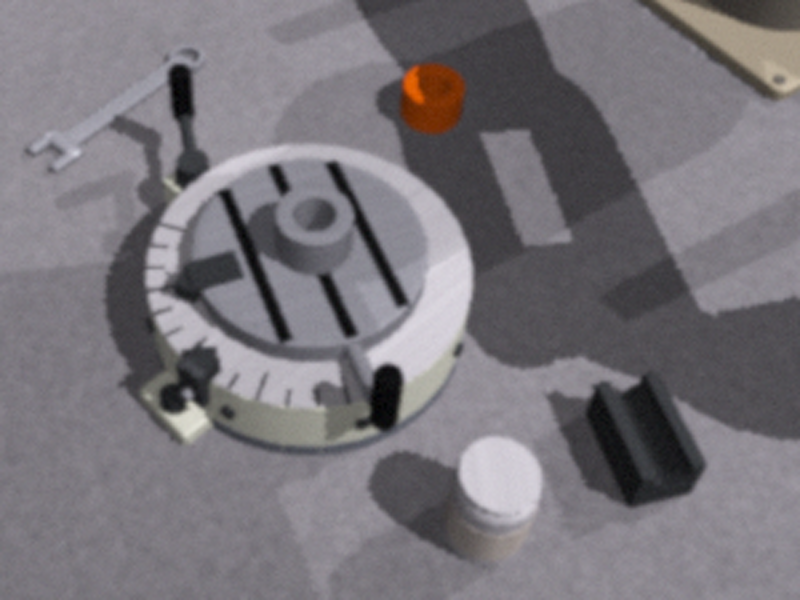

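View pics/top0z.png

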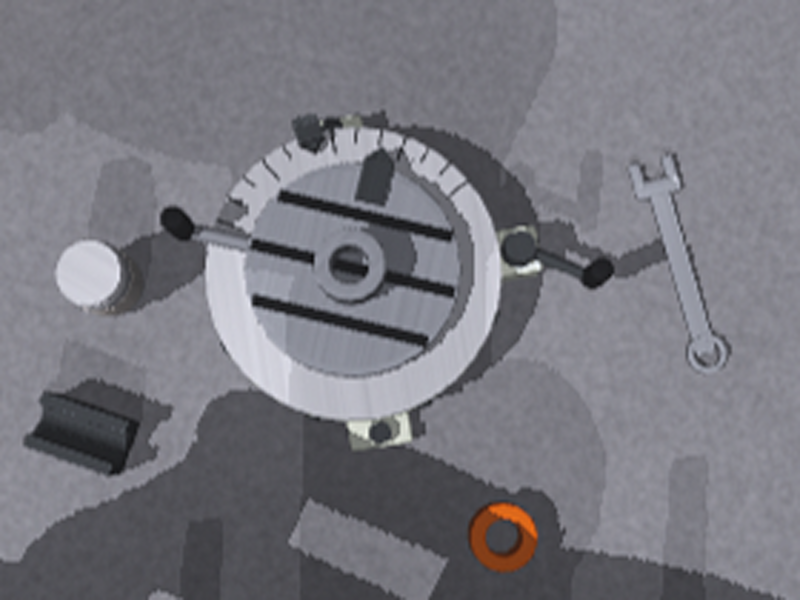

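View pics/scene0.png

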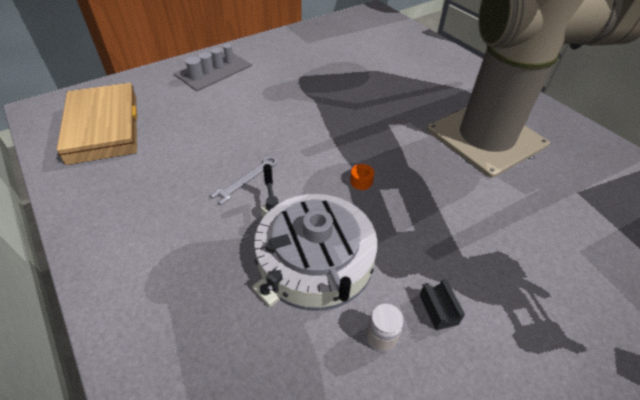

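View pics/top0.png

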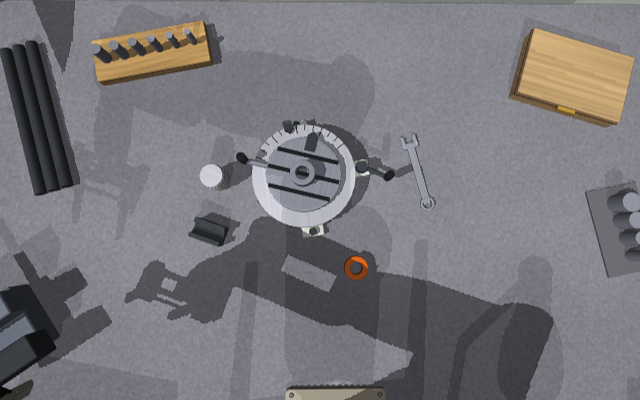

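```bash
cat > fit.py <<'E'
from h import *
from scipy.optimize import least_squares
def model(p):
    c=np.r_[p[:2],0]
    u=lambda a:np.array([np.cos(a),np.sin(a),0]); yaw,th,cl,ca=p[2:6]
    piv=c+128*1e-3*u(yaw-np.pi/2)
    return dict(post=c+.13*u(yaw+th+np.pi/2)+[0,0,.092],tip=c+.095*u(yaw+th)+[0,0,.067],nose=c+.095*u(yaw+cl)+[0,0,.067],
      piv=piv+[0,0,.057],cpost=piv+.06*u(ca)+[0,0,.071],bush=c+[0,0,.114])
E
python3 - <<'E'
from fit import *
for n,(x0,y0,w,h) in {'scene':(240,225,80,60),'top':(270,112,80,60)}.items():
    i=cv2.imread(f'pics/{n}0.png'); cv2.imwrite(f'pics/{n}0y.png',cv2.resize(i[y0:y0+h,x0:x0+w],(800,600),interpolation=cv2.INTER_CUBIC))
d={n:optics.read_camera(n) for n in('scene','top')}
for n in d: d[n].pop('color')
T=lambda x,y:(180+x*.35,80+y*.35)
S=lambda x,y:(200+x*.375,140+y*.375)
for nm,a,b in [('post',T(177,222),S(387,397)),('cpost',T(597,272),S(181,92)),('bush',T(349,263),S(314,213)),('piv',T(520,245),S(192,162)),('tip',T(383,150),S(188,293)),('nose',T(313,150),S(210,352))]:
    P,e=tri(d['top'],a,d['scene'],b);print(nm,P.round(4),round(e,4))
import pickle;pickle.dump(d,open('cams.pkl','wb'))
E
```

```text
post [0.5977 0.1949 0.0933] 0.0021
cpost [ 0.5641 -0.1137  0.0726] 0.0015
bush [0.5648 0.0691 0.1135] 0.0012
piv [ 0.587  -0.0581  0.0579] 0.0012
tip [0.6542 0.048  0.0697] 0.009
nose [0.6598 0.0972 0.066 ] 0.0028
```

View pics/scene0y.png

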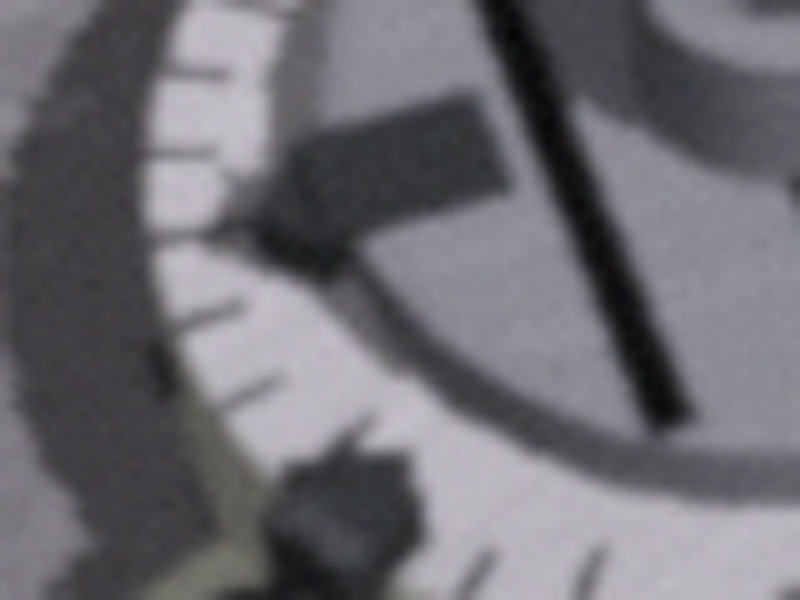

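View pics/top0y.png

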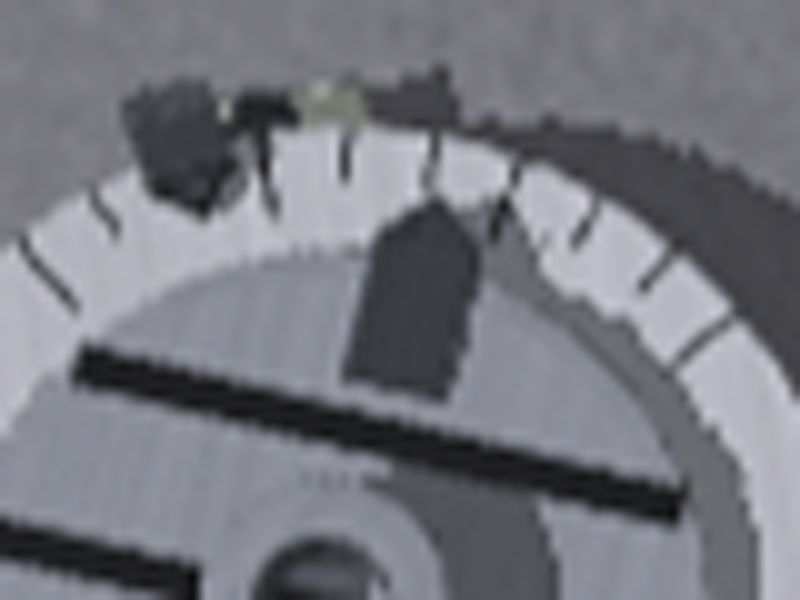

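```bash
cat > run1.py <<'E'
from fit import *
import pickle
d=pickle.load(open('cams.pkl','rb'))
T=lambda x,y:(180+x*.35,80+y*.35)
S=lambda x,y:(200+x*.375,140+y*.375)
obs=dict(post=(T(177,222),S(387,397)),cpost=(T(597,272),S(181,92)),piv=(T(520,245),S(192,162)),tip=((313.2,132.5),(265.5,247.5)),nose=((290.5,133.2),(281,271)))
w=dict(tip=1,nose=1,piv=.5)
f=lambda p:np.concatenate([w.get(k,1)*(proj(d[n],model(p)[k])-obs[k][i]) for k in obs for i,n in enumerate(('top','scene'))])
r=least_squares(f,[.565,.069,0,0,.3,-2],loss='soft_l1')
print(r.x.round(4)); print(f(r.x).reshape(-1,4).round(1))
m=model(r.x); print({k:v.round(4) for k,v in m.items()})
np.save('p.npy',r.x)
for n in('top','scene'):
    i=cv2.imread(f'pics/{n}0.png')
    x0,y0,x1,y1=(200,140,500,365) if n=='scene' else (180,80,460,290); s=800/(x1-x0)
    I=cv2.resize(i[y0:y1,x0:x1],(800,600))
    c=np.r_[r.x[:2],0]
    for rad,z,col in((.112,.06,(0,0,255)),(.08,.08,(0,255,0)),(.026,.114,(255,0,255))):
        pts=np.array([(proj(d[n],c+[rad*np.cos(a),rad*np.sin(a),z])+.5-[x0,y0])*s for a in np.linspace(0,6.283,90)]);cv2.polylines(I,[pts.astype(np.int32)],True,col)
    for k,v in m.items(): cv2.circle(I,tuple(int(q) for q in (proj(d[n],v)+.5-[x0,y0])*s),3,(0,255,255),-1)
    cv2.imwrite(f'pics/{n}_fit.png',I)
E
python3 run1.py
```

```text
[ 0.5658  0.0683  0.1591 -0.4036  0.1421 -1.9461]
[[-0.   0.7 -0.7 -0. ]
 [-0.2  0.4 -0.4  0.4]
 [-0.1  0.3  0.1  0. ]
 [ 0.8  0.2 -0.1  2.7]
 [-0.3  0.2 -0.  -0.4]]
{'post': array([0.5973, 0.1945, 0.092 ]), 'tip': array([0.658 , 0.0453, 0.067 ]), 'nose': array([0.6565, 0.0965, 0.067 ]), 'piv': array([ 0.5861, -0.0581,  0.057 ]), 'cpost': array([ 0.5641, -0.1139,  0.071 ]), 'bush': array([0.5658, 0.0683, 0.114 ])}
```

View pics/top_fit.png

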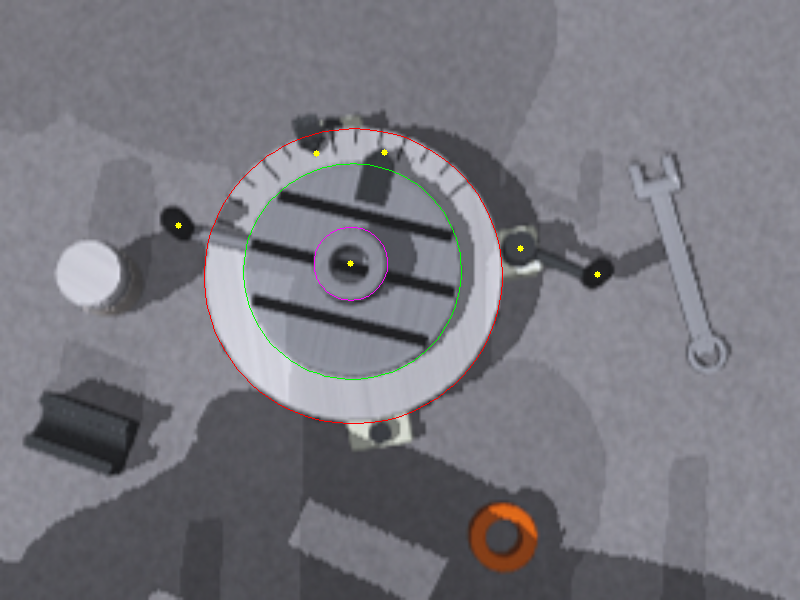

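View pics/scene_fit.png

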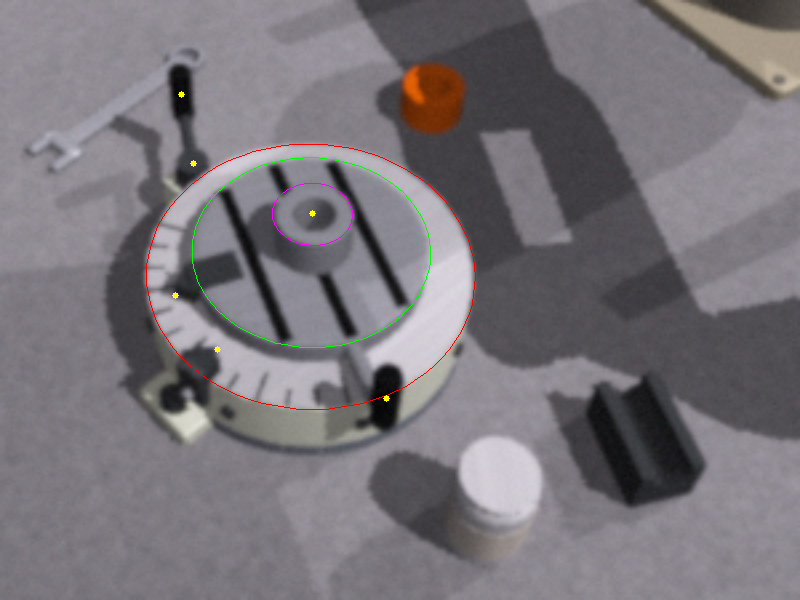

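```bash
cat > go.py <<'E'
from h import *
def to(P,s=None):
    s=s or robot.read_state(); M=R.from_rotvec(s['orientation']).as_matrix()
    dl=M.T@(np.array(P)-s['tool_pos'])*1000
    return dl.round(1), np.arctan2(M[1,0],M[0,0]), s['tool_pos'].round(4)
E
python3 - <<'E'
from go import *
import pickle
d=pickle.load(open('cams.pkl','rb'))
print('tin',atz(d['top'],(180+90*.35,80+272*.35),.075),'span',atz(d['top'],(418,167),.005))
print(to([.2,.5,.2]))
E
```

```text
tin [0.5644689  0.26083549 0.075     ] span [ 0.59338866 -0.1934075   0.005     ]
(array([-10.7, -61.6,  18.7]), np.float64(2.7807885555523963), array([0.2118, 0.5614, 0.2187]))
```

Emit:
{"method": "send_rows", "body": {"targets": [[-1, [0, 0, 0], -0.117], [-1, [0, 0, 0], 0]], "newtons": 10}}

```text
t: 1.5
tool_pos: [0.2118, 0.5614, 0.2186]
orientation: [0.379, 3.119, -0.0]
force: [-0.1, 0.0, -0.1]
opening: 0.0816
```

```bash
python3 - <<'E'
from go import *
print(to([.631,.186,.2]))
E
```

```text
(array([-496.9, -264.1,   18.6]), np.float64(2.899858668836817), array([0.2118, 0.5614, 0.2186]))
```

Emit:
{"method": "send_rows", "body": {"targets": [[-1, [-41.4, -22, 0], 0], [-1, [-41.4, -22, 0], 0], [-1, [-41.4, -22, 0], 0], [-1, [-41.4, -22, 0], 0], [-1, [-41.4, -22, 0], 0], [-1, [-41.4, -22, 0], 0], [-1, [-41.4, -22, 0], 0], [-1, [-41.4, -22, 0], 0], [-1, [-41.4, -22, 0], 0], [-1, [-41.4, -22, 0], 0], [-1, [-41.4, -22, 0], 0], [-1, [-41.4, -22, 0], 0]]}}

```text
t: 2.7
tool_pos: [0.6314, 0.1837, 0.2187]
orientation: [0.387, 3.117, 0.0]
force: [0.7, 1.1, -0.9]
opening: 0.0005
```

Emit:
{"method": "send_rows", "body": {"targets": [[-1, [0, 0, 0], 0], [-1, [0, 0, 0], 0], [-1, [0, 0, 0], 0]]}}

```text
t: 3.0
tool_pos: [0.6297, 0.1859, 0.2186]
orientation: [-0.384, -3.118, -0.0]
force: [-0.2, 0.2, -0.5]
opening: 0.0007
```

```bash
python3 - <<'E'
from go import *
print(to([.631,.186,.09]))
shot('top','t1.png')
i=cv2.imread('pics/t1.png');cv2.imwrite('pics/t1z.png',cv2.resize(i[80:290,180:460],(800,600)))
E
```

```text
(array([ -1.3,   0.4, 128.6]), np.float64(2.8967077112462256), array([0.6297, 0.1859, 0.2186]))
```

View pics/t1z.png

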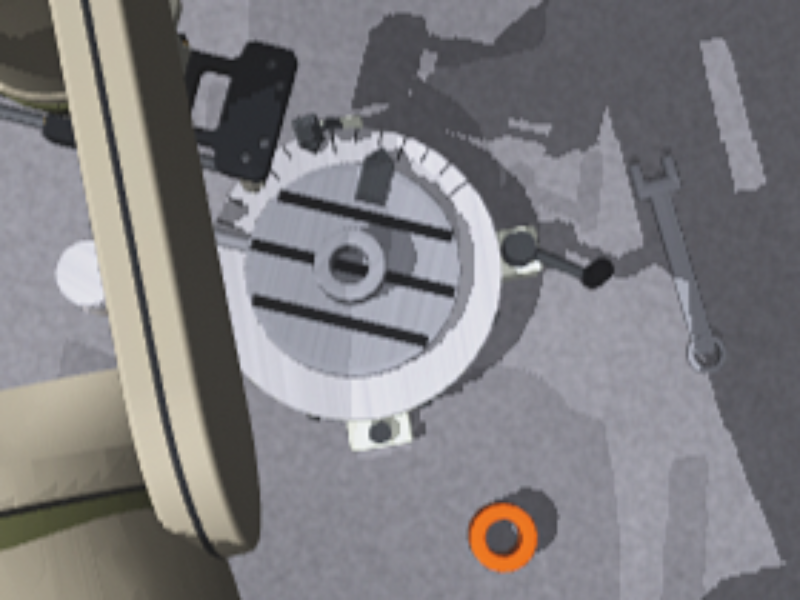

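Emit:
{"method": "send_rows", "body": {"targets": [[-1, [0, 0, 30], 0], [-1, [0, 0, 30], 0], [-1, [0, 0, 30], 0], [-1, [0, 0, 20], 0], [-1, [0, 0, 12], 0], [-1, [0, 0, 6], 0], [-1, [0, 0, 0], 0]]}}

```text
t: 3.75
tool_pos: [0.6298, 0.1858, 0.0907]
orientation: [-0.381, -3.118, 0.0]
force: [-0.7, 0.3, 0.6]
opening: 0.0004
```

```bash
python3 - <<'E'
from go import *
print(to([.631,.186,.09]))
p=np.load('p.npy');c=p[:2]
# arc waypoints for TCP: fully opposing contact offset 16.5 behind tangent
def wp(dth,off=16.5e-3):
    a=p[2]+p[3]+dth+np.pi/2
    return c+.13*np.array([np.cos(a),np.sin(a)])+off*np.array([np.sin(a),-np.cos(a)]),a+np.pi/2
for dth in (0,.1,.2,.3,.4,.5,.546): print(dth,*[np.round(v,4) for v in wp(dth)])
# body-frame increments per 0.05 rad (with turn applied after the shift)
q0,f0=wp(0);q1,f1=wp(.05);dd=q1-q0
print(dd@[np.cos(f0),np.sin(f0)],dd@[np.sin(f0),-np.cos(f0)])
E
```

```text
(array([-1.1,  0.4,  0.7]), np.float64(2.898423618386619), array([0.6298, 0.1858, 0.0907]))
0 [0.6133 0.1905] 2.8971
0.1 [0.6009 0.1946] 2.9971
0.2 [0.5881 0.1975] 3.0971
0.3 [0.5751 0.199 ] 3.1971
0.4 [0.562  0.1993] 3.2971
0.5 [0.5489 0.1983] 3.3971
0.546 [0.543  0.1974] 3.4431
0.006517912708671232 0.0006621901443117763
```

Emit:
{"method": "send_rows", "body": {"targets": [[-1, [8, 0, 0], 0], [-1, [6, 0, 0], 0], [-1, [3, 0, 0], 0], [-1, [4.5, 0.5, 0], -0.035], [-1, [4.5, 0.5, 0], -0.035], [-1, [4.5, 0.5, 0], -0.035], [-1, [4.5, 0.5, 0], -0.035], [-1, [4.5, 0.5, 0], -0.035], [-1, [4.5, 0.5, 0], -0.035], [-1, [4.5, 0.5, 0], -0.035], [-1, [4.5, 0.5, 0], -0.035], [-1, [0, 0, 0], 0]]}}

```text
t: 4.95
tool_pos: [0.5789, 0.198, 0.0918]
orientation: [-0.058, 3.139, 0.001]
force: [0.1, -0.1, 1.1]
opening: 0.0001
```

```bash
python3 - <<'E'
from go import *
for n,(x0,y0,w,h) in {'scene':(230,200,160,120),'top':(230,100,160,120)}.items():
    shot(n,n+'2.png'); i=cv2.imread(f'pics/{n}2.png'); cv2.imwrite(f'pics/{n}2y.png',cv2.resize(i[y0:y0+h,x0:x0+w],(800,600),interpolation=cv2.INTER_CUBIC))
print(to([.543,.1974,.09]), robot.read_state()['force'])
E
```

```text
(array([35.9,  0.8,  1.4]), np.float64(-3.1063637164886915), array([0.5789, 0.1978, 0.0914])) [1.22768941 1.15933167 1.41476433]
```

View pics/scene2y.png

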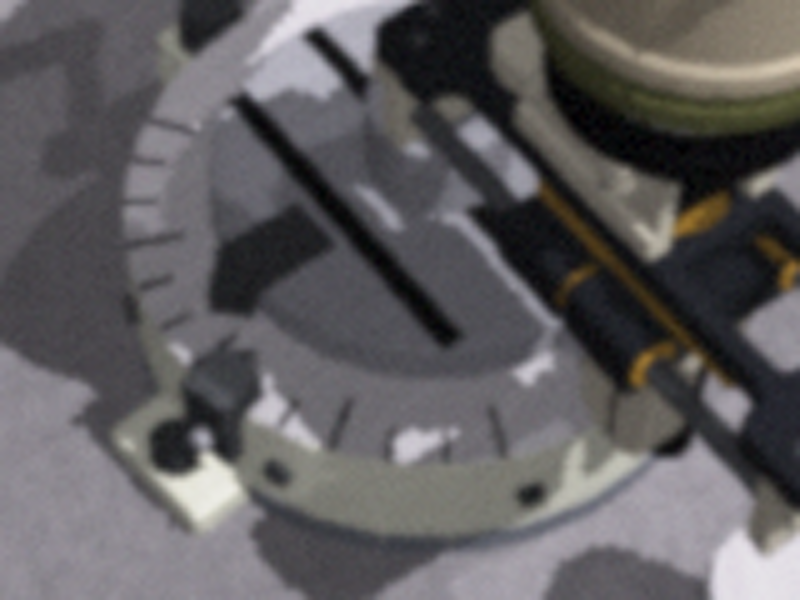

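View pics/top2y.png

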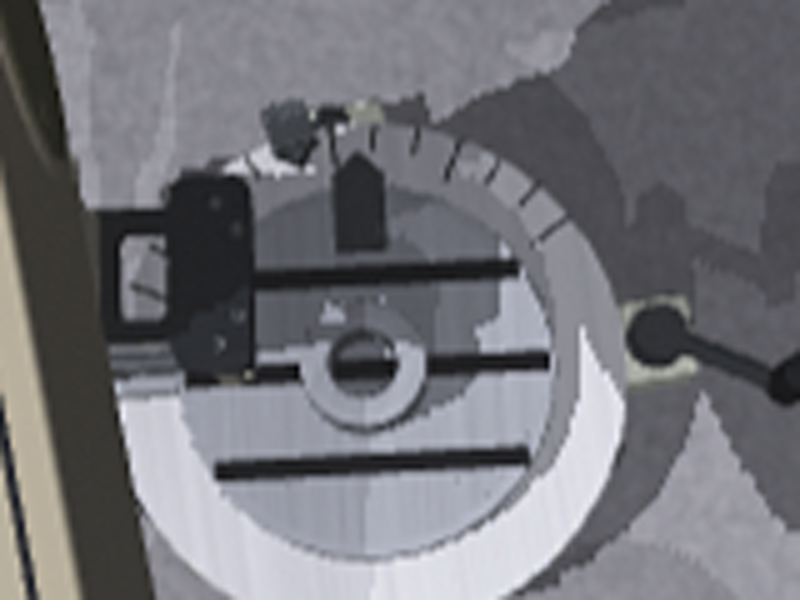

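```bash
cat > ang.py <<'E'
from go import *
import pickle
d=pickle.load(open('cams.pkl','rb'));p=np.load('p.npy')
def A(uv,n='top',z=.067):
    P=atz(d[n],uv,z)[:2]-p[:2]; return round(float(np.arctan2(P[1],P[0])-p[2]),4),round(float(np.hypot(*P)),4)
E
python3 - <<'E'
from ang import *
for t in [(313.2,132.5),(302-.4,130.4-.4),(290.5,133.2)]: print(A(t))
# slots direction: angle of slot lines gives table angle
for a,b in [((1,0),(0,0))]: pass
E
```

```text
(-0.3845, 0.0951)
(-0.1208, 0.0982)
(0.1354, 0.0952)
```

Emit:
{"method": "send_rows", "body": {"targets": [[-1, [4.5, 0.5, 0], -0.035], [-1, [4.5, 0.5, 0], -0.035], [-1, [4.5, 0.5, 0], -0.035], [-1, [4.5, 0.5, 0], -0.035], [-1, [4.5, 0.5, 0], -0.035], [-1, [4.5, 0.5, 0], -0.035], [-1, [0, 0, 0], 0], [-1, [0, 0, 0], 0]]}}

```text
t: 5.85
tool_pos: [0.5516, 0.1973, 0.0908]
orientation: [-0.383, 3.118, 0.0]
force: [1.7, 0.8, 0.3]
opening: 0.0
```

```bash
python3 - <<'E'
from go import *
for n,(x0,y0,w,h) in {'scene':(240,225,80,60),'top':(270,112,80,60)}.items():
    shot(n,n+'3.png'); i=cv2.imread(f'pics/{n}3.png'); cv2.imwrite(f'pics/{n}3y.png',cv2.resize(i[y0:y0+h,x0:x0+w],(800,600),interpolation=cv2.INTER_CUBIC))
print(to([.543,.1974,.09]), robot.read_state()['force'])
E
```

```text
(array([8.3, 2.2, 0.7]), np.float64(-2.896539112511799), array([0.5516, 0.1973, 0.0907])) [1.77968191 0.87579601 1.42481223]
```

View pics/scene3y.png

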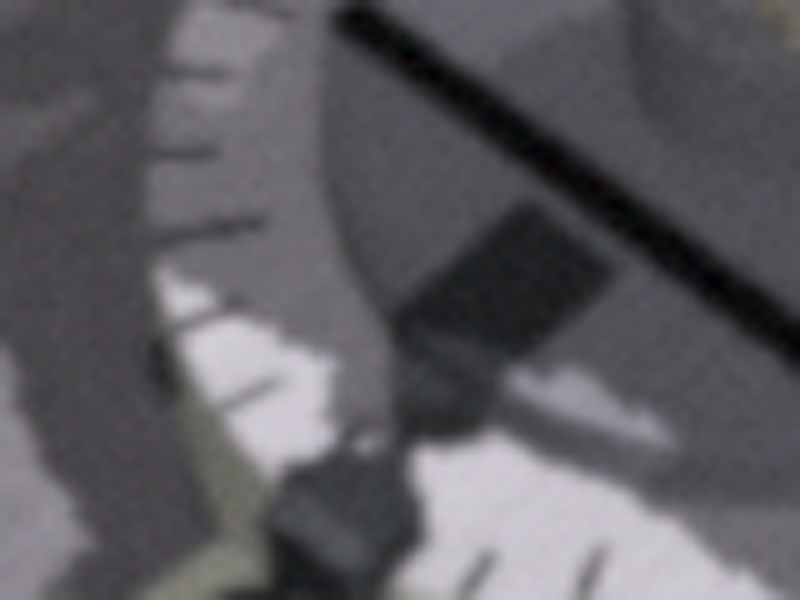

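View pics/top3y.png

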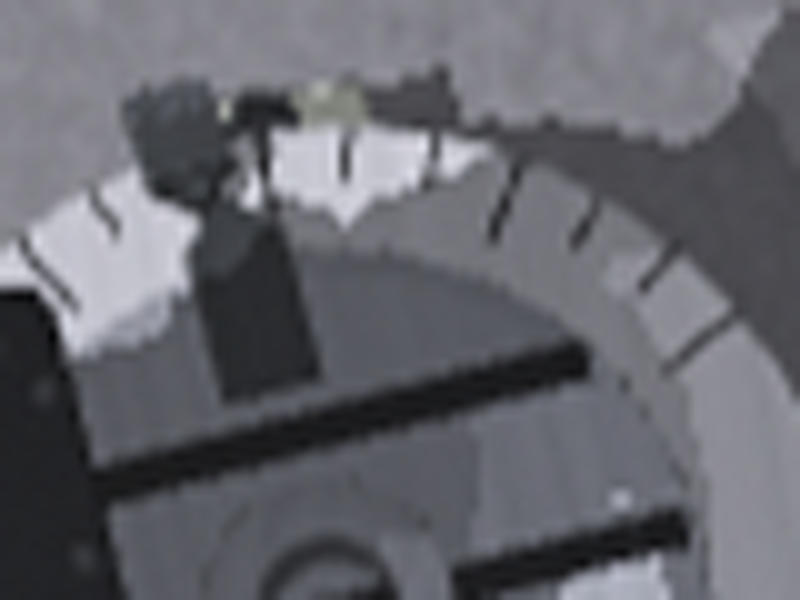

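```bash
python3 - <<'E'
from ang import *
def line(a,b,z=.08,off=(270,112)):
    q=[atz(d['top'],(off[0]+u[0]/10-.45,off[1]+u[1]/10-.45),z)[:2] for u in(a,b)]
    v=q[1]-q[0];return np.arctan2(v[1],v[0])
print('slot th before',line((75,358),(685,500))+np.pi/2-p[2],line((0,525),(195,577))+np.pi/2-p[2])
print('slot th now',line((105,480),(590,357))+np.pi/2-p[2])
print('pointer axis', line((271,389),(237,240),.082)-p[2])
for u in [(227,198),(205,212)]: print(A((270+u[0]/10-.45,112+u[1]/10-.45)))
print('clip sides', line((150,195),(125,105),.076)-p[2],line((245,160),(215,90),.076)-p[2])
# pixels predicted for the nose at some cl
for cl in (.10,.12,.14,.16): 
  P=np.r_[p[:2]+.095*np.array([np.cos(p[2]+cl),np.sin(p[2]+cl)]),.067]; print(cl,(proj(d['top'],P)-[270-.45,112-.45])*10,(proj(d['scene'],P)-[240-.45,225-.45])*10)
s=robot.read_state()['tool_pos'][:2]-p[:2]; 
E
```

```text
slot th before -0.3905445953896933 -0.42246601097094594
slot th now 0.09376661360412772
pointer axis 0.0658443331126547
(0.0868, 0.0981)
(0.1421, 0.0964)
clip sides 0.11314663925810028 0.24221039350023923
0.1 [224.78489609 213.06935773] [397.06278475 447.35815448]
0.12 [216.25854278 215.35423645] [405.11986009 453.68136994]
0.14 [207.77818555 217.80587441] [413.35030437 459.87405112]
0.16 [199.34713037 220.42337072] [421.75070892 465.93275129]
```

Emit:
{"method": "send_rows", "body": {"targets": [[-1, [3, 0.4, 0], -0.02], [-1, [3, 0.4, 0], -0.025], [-1, [0, 0, 0], 0], [-1, [0, 0, 0], 0]]}}

```text
t: 6.35
tool_pos: [0.5451, 0.1964, 0.0905]
orientation: [0.456, -3.108, 0.0]
force: [1.5, 0.4, 1.1]
opening: 0.0004
```

```bash
python3 - <<'E'
from go import *
for n,(x0,y0,w,h) in {'scene':(240,225,80,60),'top':(270,112,80,60)}.items():
    shot(n,n+'4.png'); i=cv2.imread(f'pics/{n}4.png'); cv2.imwrite(f'pics/{n}4y.png',cv2.resize(i[y0:y0+h,x0:x0+w],(800,600),interpolation=cv2.INTER_CUBIC))
print(to([.543,.1974,.09]), robot.read_state()['force'])
E
```

```text
(array([1.7, 1.5, 0.4]), np.float64(-2.850538632428718), array([0.545 , 0.1965, 0.0904])) [ 0.11529456 -0.65516168  0.88475727]
```

View pics/scene4y.png

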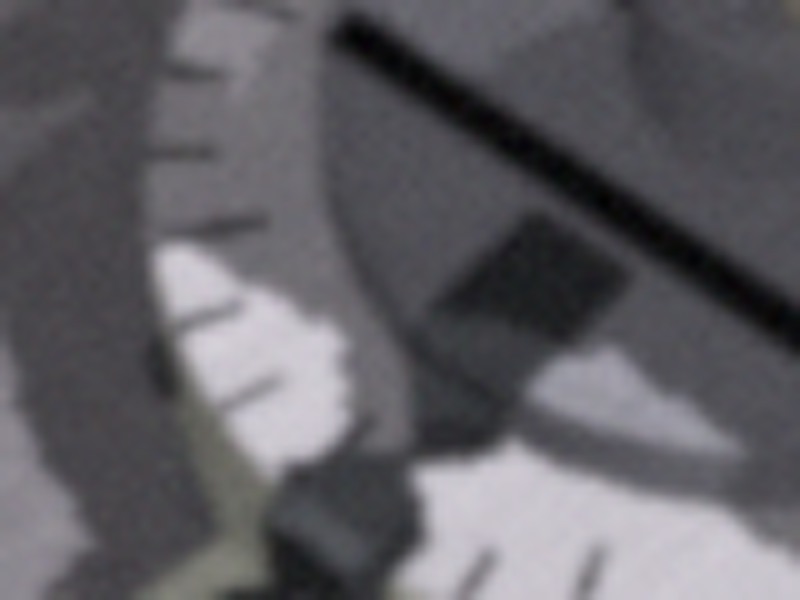

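View pics/top4y.png

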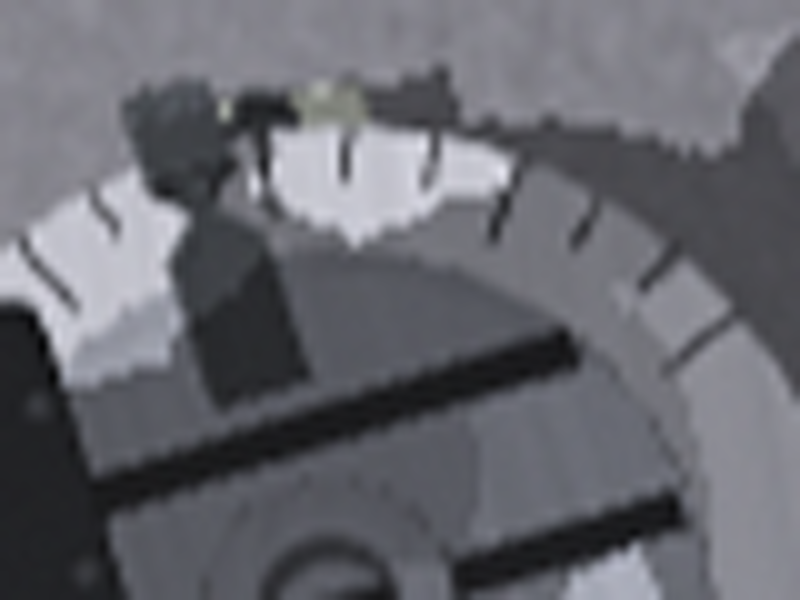

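```bash
python3 - <<'E'
from ang import *
def line(a,b,z=.08,off=(270,112)):
    q=[atz(d['top'],(off[0]+u[0]/10-.45,off[1]+u[1]/10-.45),z)[:2] for u in(a,b)]
    v=q[1]-q[0];return np.arctan2(v[1],v[0])
print('slot th now',line((115,488),(580,343))+np.pi/2-p[2])
print('pointer axis', line((264,392),(216,248),.082)-p[2])
Q=lambda u:(270+u[0]/10-.45,112+u[1]/10-.45)
print('mid base',A(Q((264,392)),z=.083),A(Q((216,248)),z=.083), 'before', A(Q((398,388)),z=.083),A(Q((426,230)),z=.083))
# fixed features: clip corners
print('clip corners',A(Q((150,195)),z=.076),A(Q((245,155)),z=.076),A(Q((125,103)),z=.076),A(Q((215,85)),z=.076))
s=robot.read_state()['tool_pos'][:2]-p[:2]; f=-2.8505
n=np.array([np.cos(f),np.sin(f)]); # face plane at s+n*.0075; post center on plane +.009
from scipy.optimize import brentq
print('contact th',brentq(lambda th:.13*np.array([np.cos(p[2]+th+np.pi/2),np.sin(p[2]+th+np.pi/2)])@n-(s@n+.0165),-.4,.6))
E
```

```text
slot th now 0.14847438978970426
pointer axis 0.16185682939636067
mid base (0.132, 0.0516) (0.1436, 0.0841) before (-0.4193, 0.052) (-0.384, 0.0864)
clip corners (0.2423, 0.1016) (0.0293, 0.1041) (0.2195, 0.1222) (0.0585, 0.1204)
contact th 0.12904847922063326
```

Emit:
{"method": "send_rows", "body": {"targets": [[-1, [-10, 0, 0], 0], [-1, [-10, 0, 0], 0], [-1, [-10, 0, 0], 0], [-1, [0, 0, -30], 0], [-1, [0, 0, -40], 0], [-1, [0, 0, -40], 0], [-1, [0, 0, 0], 0.14], [-1, [0, 0, 0], 0.14], [-1, [0, 0, 0], 0.14], [-1, [0, 0, 0], 0.14], [-1, [0, 0, 0], 0.106], [-1, [0, 0, 0], 0]]}}

```text
t: 7.65
tool_pos: [0.5747, 0.2053, 0.2004]
orientation: [-0.588, -3.086, 0.0]
force: [0.5, -0.7, -0.4]
opening: 0.0006
```

```bash
python3 - <<'E'
from go import *
print(to([.527,-.099,.2]))
E
```

```text
(array([ -67.5, -300.6,    0.5]), np.float64(2.7651135922479826), array([0.5747, 0.2053, 0.2004]))
```

Emit:
{"method": "send_rows", "body": {"targets": [[-1, [-8.4, -37.6, 0], 0], [-1, [-8.4, -37.6, 0], 0], [-1, [-8.4, -37.6, 0], 0], [-1, [-8.4, -37.6, 0], 0], [-1, [-8.4, -37.6, 0], 0], [-1, [-8.4, -37.6, 0], 0], [-1, [-8.4, -37.6, 0], 0], [-1, [-8.4, -37.6, 0], 0], [-1, [0, 0, 0], 0], [-1, [0, 0, 0], 0], [-1, [0, 0, 0], 0]]}}

```text
t: 8.75
tool_pos: [0.5269, -0.0985, 0.2006]
orientation: [-0.582, -3.087, -0.001]
force: [0.3, 1.0, -0.1]
opening: 0.0003
```

```bash
python3 - <<'E'
from go import *
print(to([.527,-.099,.067]))
for n,(x0,y0,w,h) in {'scene':(200,140,300,225),'top':(220,80,240,180)}.items():
    shot(n,n+'5.png'); i=cv2.imread(f'pics/{n}5.png'); cv2.imwrite(f'pics/{n}5y.png',cv2.resize(i[y0:y0+h,x0:x0+w],(800,600),interpolation=cv2.INTER_CUBIC))
E
```

```text
(array([ -0.3,  -0.5, 133.6]), np.float64(2.7686846899708883), array([ 0.5269, -0.0985,  0.2006]))
```

View pics/scene5y.png

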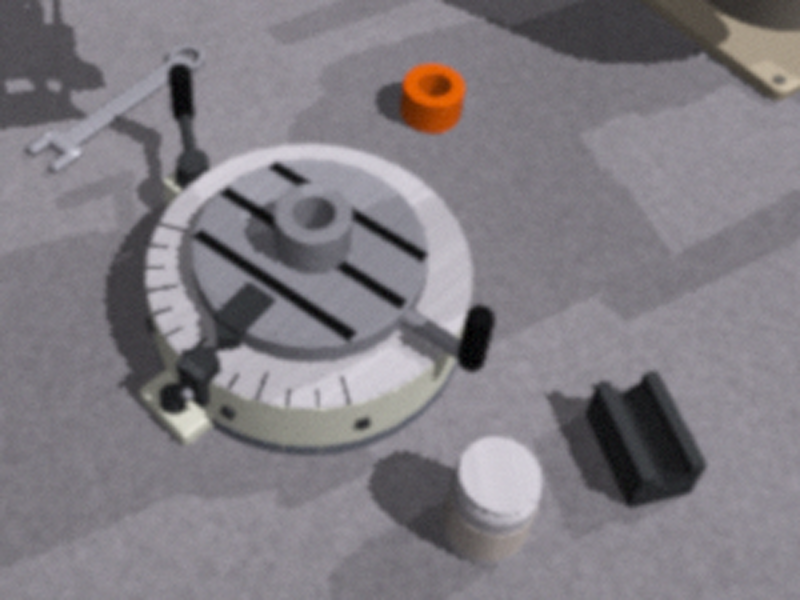

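View pics/top5y.png

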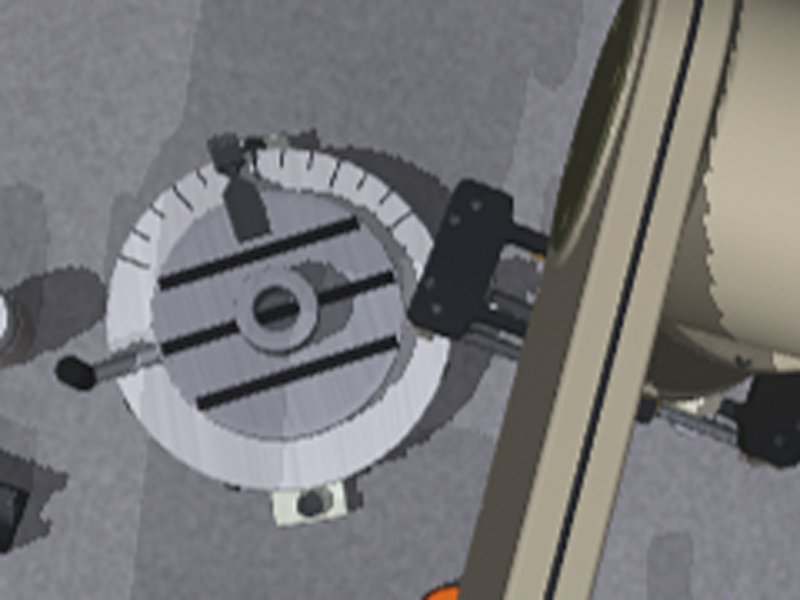

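```bash
python3 - <<'E'
from ang import *
t=(220+76*.3-.35,80+373*.3-.35);s=(200+477*.375-.3,140+339*.375-.3)
print(tri(d['top'],t,d['scene'],s)); print(A(t,z=.092)[0]-np.pi/2,A(s,'scene',.092)[0]-np.pi/2,A(t,z=.092)[1])
# same for start
t=(180+177*.35-.35,80+222*.35-.35);s=(200+387*.375-.3,140+397*.375-.3)
print(A(t,z=.092)[0]-np.pi/2,A(s,'scene',.092)[0]-np.pi/2)
i=cv2.imread('pics/top5.png');cv2.imwrite('pics/top5x.png',cv2.resize(i[112:172,270:350],(800,600),interpolation=cv2.INTER_CUBIC))
i=cv2.imread('pics/scene5.png');cv2.imwrite('pics/scene5x.png',cv2.resize(i[235:295,250:330],(800,600),interpolation=cv2.INTER_CUBIC))
E
```

```text
(array([0.52738571, 0.19237183, 0.09357113]), np.float64(0.0015021747927139672))
0.13680367320510345 0.15180367320510335 0.1294
-0.4178963267948965 -0.3977963267948965
```

View pics/top5x.png

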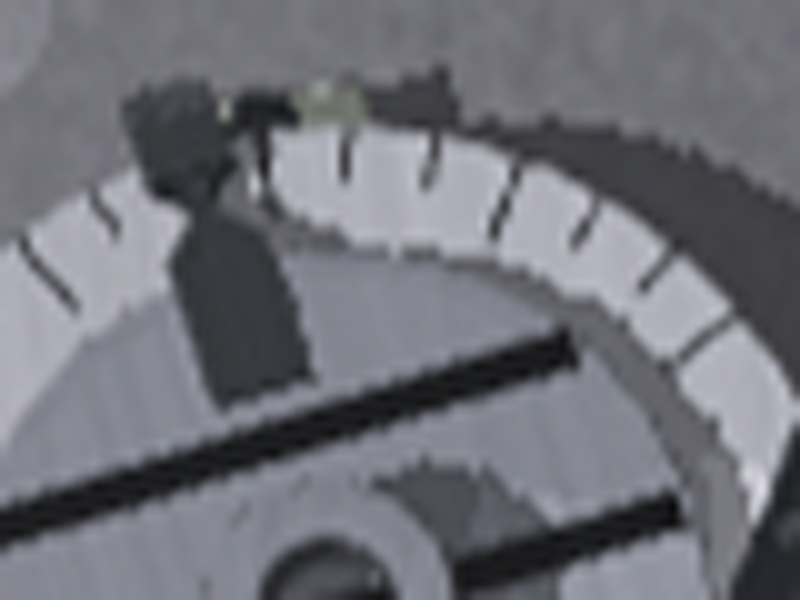

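View pics/scene5x.png

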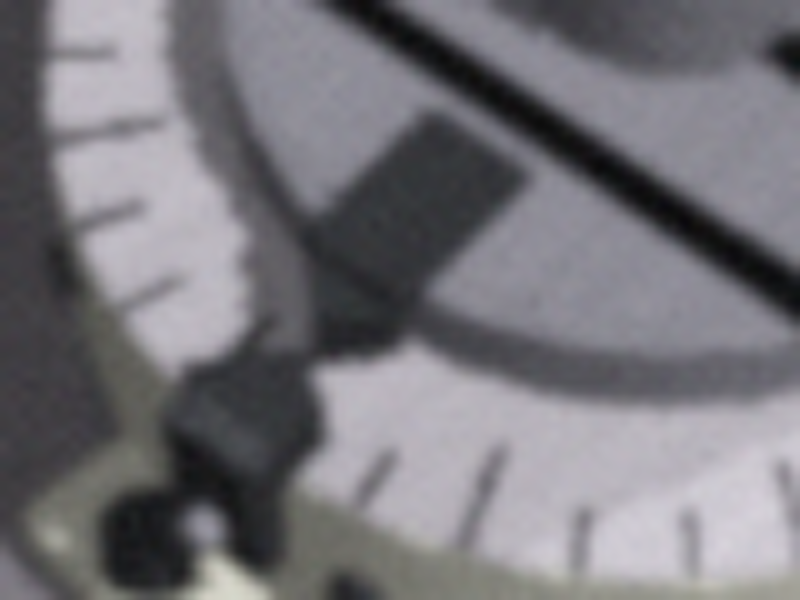

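```bash
python3 - <<'E'
from go import *
from fit import model
p=np.load('p.npy');m=model(p);piv=m['piv'][:2]
print('q',robot.read_state()['q'].round(3))
prev=None
for k in range(14):
    a=p[5]+.1*k; n=a+np.pi/2-.03*k  # face normal
    n=p[5]+np.pi/2+.07*k
    P=piv+.06*np.array([np.cos(a),np.sin(a)])-.0165*np.array([np.cos(n),np.sin(n)])
    f=n+np.pi
    if prev is not None:
        dd=(P-prev[0])*1000; g=prev[1]
        print(k,P.round(4),np.round([dd@[np.cos(g),np.sin(g)],dd@[np.sin(g),-np.cos(g)]],1))
    else: print(P,f)
    prev=(P,f)
E
```

```text
q [-0.28  -0.034  1.691  0.     1.485 -1.478]
[ 0.54875132 -0.10783096] 2.766334936569864
1 [ 0.554  -0.1108] [-6.  -0.9]
2 [ 0.5596 -0.1133] [-6.  -0.7]
3 [ 0.5653 -0.1152] [-6.  -0.5]
4 [ 0.5712 -0.1165] [-6.  -0.3]
5 [ 0.5771 -0.1172] [-6.  -0.1]
6 [ 0.583  -0.1173] [-5.9  0. ]
7 [ 0.5888 -0.1168] [-5.9  0.2]
8 [ 0.5946 -0.1158] [-5.8  0.4]
9 [ 0.6002 -0.1141] [-5.8  0.6]
10 [ 0.6055 -0.112 ] [-5.7  0.7]
11 [ 0.6106 -0.1093] [-5.7  0.9]
12 [ 0.6154 -0.1062] [-5.6  1.1]
13 [ 0.6198 -0.1026] [-5.5  1.2]
```

Emit:
{"method": "send_rows", "body": {"targets": [[-1, [0, 0, 30], 0], [-1, [0, 0, 30], 0], [-1, [0, 0, 30], 0], [-1, [0, 0, 25], 0], [-1, [0, 0, 12], 0], [-1, [0, 0, 6], 0], [-1, [0, 0, 0], 0], [-1, [0, 0, 0], 0]]}}

```text
t: 9.65
tool_pos: [0.5276, -0.0994, 0.069]
orientation: [0.584, 3.085, -0.0]
force: [-0.6, -0.6, 0.6]
opening: 0.0003
```

Emit:
{"method": "send_rows", "body": {"targets": [[-1, [-8, 0, 2], 0], [-1, [-8, 0, 0], 0], [-1, [-6, 0, 0], 0], [-1, [-6, -0.9, 0], -0.07], [-1, [-6, -0.7, 0], -0.07], [-1, [-6, -0.5, 0], -0.07], [-1, [-6, -0.3, 0], -0.07], [-1, [-6, -0.1, 0], -0.07], [-1, [-5.9, 0, 0], -0.07], [-1, [-5.9, 0.2, 0], -0.07], [-1, [-5.8, 0.4, 0], -0.07], [-1, [0, 0, 0], 0]]}}

```text
t: 10.85
tool_pos: [0.5936, -0.1158, 0.0656]
orientation: [-0.292, 3.128, -0.0]
force: [0.3, -0.9, -0.7]
opening: 0.0006
```

```bash
python3 - <<'E'
from go import *
print(to([.5946,-.1158,.067]),robot.read_state()['force'],robot.read_state()['q'].round(2))
for n,(x0,y0,w,h) in {'scene':(200,140,300,225)}.items():
    shot(n,n+'6.png'); i=cv2.imread(f'pics/{n}6.png'); cv2.imwrite(f'pics/{n}6y.png',cv2.resize(i[y0:y0+h,x0:x0+w],(800,600),interpolation=cv2.INTER_CUBIC))
E
```

```text
(array([-1. , -0.2, -1.4]), np.float64(-2.9554662548900104), array([ 0.5936, -0.1158,  0.0656])) [ 0.29400914 -0.87541223 -0.73445444] [-0.28  0.26  1.63 -0.    1.25 -2.03]
```

View pics/scene6y.png

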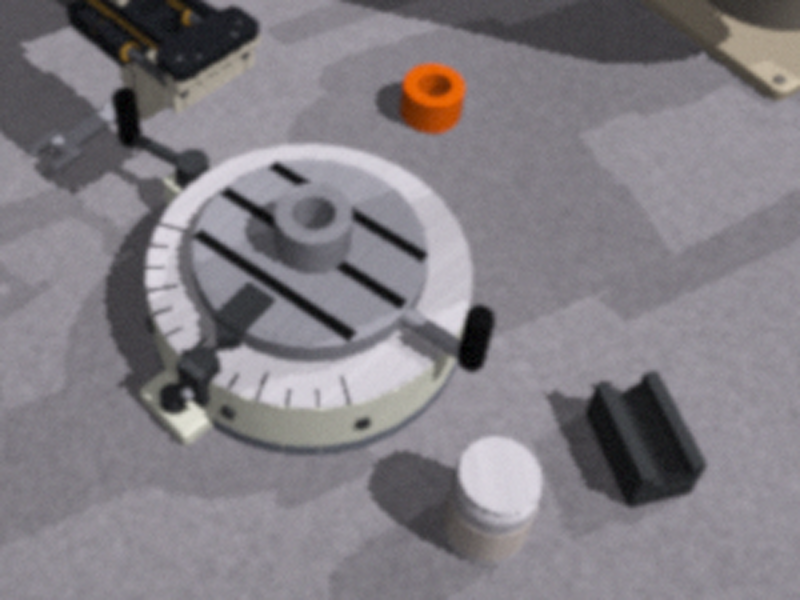

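Emit:
{"method": "send_rows", "body": {"targets": [[-1, [-5.8, 0.6, 0], -0.07], [-1, [-5.7, 0.7, 0], -0.07], [-1, [-5.7, 0.9, 0], -0.05], [-1, [0, 0, 0], 0]]}}

```text
t: 11.3
tool_pos: [0.6092, -0.1088, 0.0656]
orientation: [-0.584, 3.087, 0.0]
force: [0.7, 0.7, -0.3]
opening: 0.0008
```

Emit:
{"method": "send_rows", "body": {"targets": [[-1, [-3, 0.8, 0], -0.02], [-1, [0, 0, 0], 0]]}}

```text
t: 11.5
tool_pos: [0.6114, -0.107, 0.0657]
orientation: [-0.616, 3.081, 0.0]
force: [-0.5, -0.7, -0.7]
opening: 0.0001
```

Emit:
{"method": "send_rows", "body": {"targets": [[-1, [-3, 1, 0], 0], [-1, [0, 0, 0], 0]]}}

```text
t: 11.7
tool_pos: [0.6139, -0.1048, 0.0657]
orientation: [-0.616, 3.081, 0.0]
force: [-1.2, -0.4, 0.3]
opening: 0.0003
```

Emit:
{"method": "send_rows", "body": {"targets": [[-1, [-3, 1, 0], 0], [-1, [0, 0, 0], 0]]}}

```text
t: 11.9
tool_pos: [0.616, -0.103, 0.0656]
orientation: [0.616, -3.08, 0.0]
force: [-2.9, -3.1, 0.8]
opening: 0.0005
```

Emit:
{"method": "send_rows", "body": {"targets": [[-1, [-3, 1, 0], 0], [-1, [0, 0, 0], 0]]}}

```text
t: 12.1
tool_pos: [0.6164, -0.1028, 0.0655]
orientation: [0.614, -3.076, 0.003]
force: [-13.9, -9.8, 6.9]
opening: 0.0004
```

Emit:
{"method": "send_rows", "body": {"targets": [[-1, [-3, 1, 0], 0], [-1, [0, 0, 0], 0]]}}

```text
t: 12.3
tool_pos: [0.6166, -0.1027, 0.0654]
orientation: [0.612, -3.071, 0.005]
force: [-24.3, -17.8, 14.6]
opening: 0.0008
```

```bash
python3 - <<'E'
from go import *
print(to([.5946,-.1158,.067]),robot.read_state()['force'],robot.read_state()['q'].round(2))
for n,(x0,y0,w,h) in {'scene':(200,140,300,225)}.items():
    shot(n,n+'7.png'); i=cv2.imread(f'pics/{n}7.png'); cv2.imwrite(f'pics/{n}7y.png',cv2.resize(i[y0:y0+h,x0:x0+w],(800,600),interpolation=cv2.INTER_CUBIC))
E
```

```text
(array([25.4, -3.7, -1.3]), np.float64(-2.7481259105277633), array([ 0.6166, -0.1027,  0.0654])) [-24.26324475 -17.82366143  14.64077683] [-0.24  0.32  1.55 -0.01  1.27 -2.2 ]
```

View pics/scene7y.png

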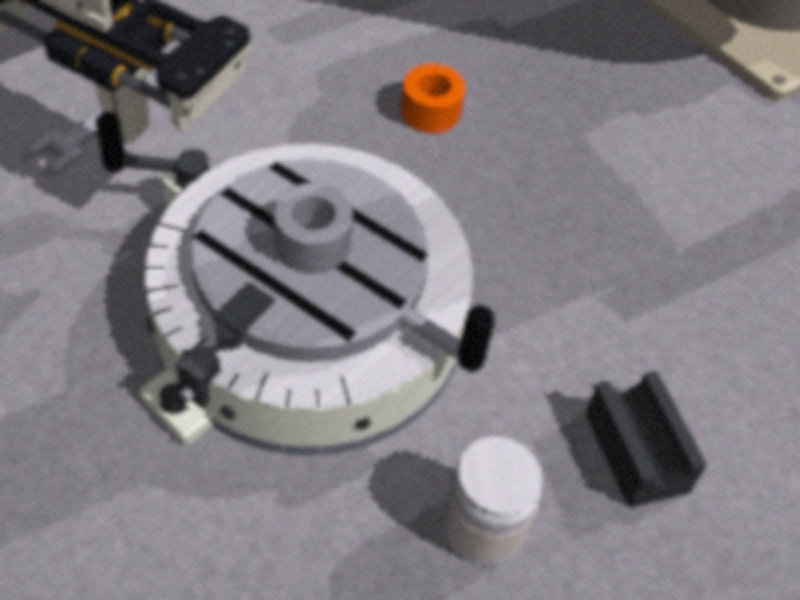

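The force climbed to about 30 N with no further motion, so the clamp lever is at its stop. I'll back off now.

Emit:
{"method": "send_rows", "body": {"targets": [[-1, [6, 0, 0], 0], [-1, [10, 0, 0], 0], [-1, [15, 0, 0], 0], [-1, [0, 0, -30], 0], [-1, [0, 0, -40], 0], [-1, [0, 0, -40], 0], [-1, [40, 0, 0], 0], [-1, [40, 0, 0], 0], [-1, [40, 0, 0], 0], [-1, [0, 0, 0], 0], [-1, [0, 0, 0], 0], [-1, [0, 0, 0], 0]]}}

```text
t: 13.55
tool_pos: [0.4825, -0.1565, 0.1761]
orientation: [-0.617, 3.079, -0.0]
force: [-0.6, 0.5, 0.8]
opening: 0.0004
```

```bash
python3 - <<'E'
from go import *
for n,(x0,y0,w,h) in {'scene':(200,140,300,225),'top':(180,80,280,210)}.items():
    shot(n,n+'8.png'); i=cv2.imread(f'pics/{n}8.png'); cv2.imwrite(f'pics/{n}8y.png',cv2.resize(i[y0:y0+h,x0:x0+w],(800,600),interpolation=cv2.INTER_CUBIC))
E
```

```text
(no output)
```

View pics/scene8y.png

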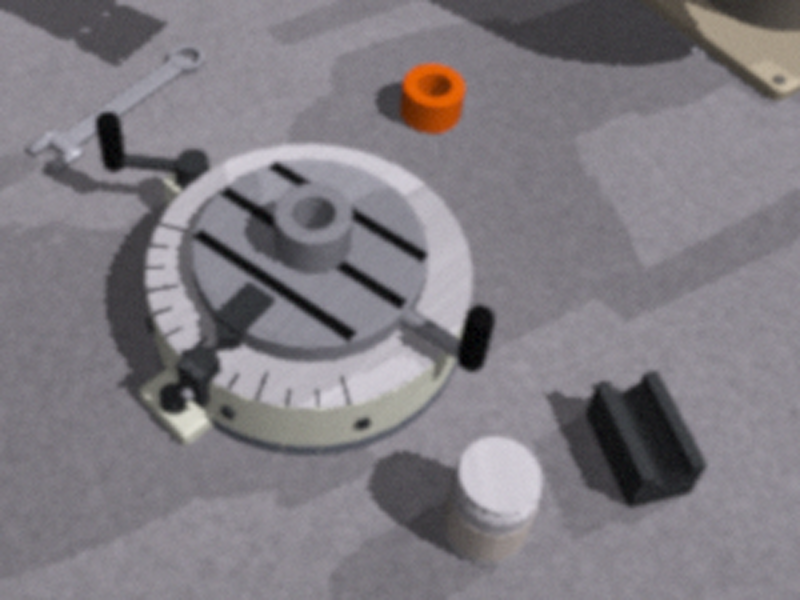

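View pics/top8y.png

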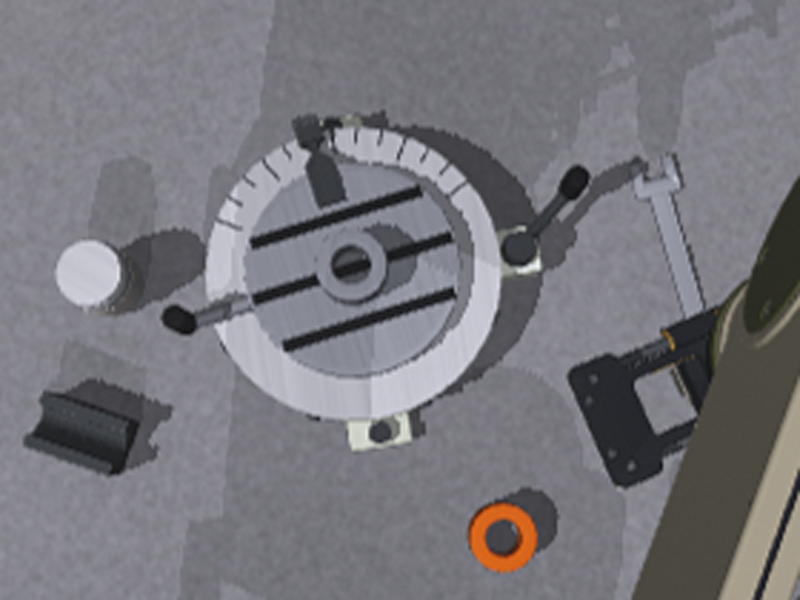

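The pointer is still at the clip nose (top crop ~315,150). The clamp lever is across, with its post at ~574,182. Bush, tin, V-block and spanner are where they started, and the arm is clear of everything.

```bash
python3 - <<'E'
from ang import *
print('th',A((180+180*.35-.35,80+320*.35-.35),z=.092)[0]-np.pi/2)
P=tri(d['top'],(180+574*.35-.35,80+182*.35-.35),d['scene'],(200+110*.375-.3,140+141*.375-.3))
from fit import model
v=P[0][:2]-model(p)['piv'][:2];print(P,'clamp sweep',np.arctan2(v[1],v[0])-p[5])
print(robot.read_state()['force'].round(1)); print(ticket.close_job())
E
```

```text
th 0.1392036732051034
(array([ 0.63316559, -0.09702408,  0.0733563 ]), np.float64(0.0006375493200611682)) clamp sweep 1.2545335527492916
[ 0.3 -0.1 -1.1]
the job is handed in; nothing more can be done
None
```

I pushed the turntable lever until the pointer stood opposite the clip nose, then pushed the clamp lever across to its stop. After backing the arm clear, I handed the job in at about 14 s of the 64 s allowed.

- **Pointer:** the last check put the turntable at about 0.139 rad and the clip at about 0.14 rad. Single readings scattered by about ±0.015 rad (1–2 mm at the tip). The tolerance is 5 mm.
- **Clamp:** it swung 1.25 rad. The push force rose to about 30 N with no further motion, so I took it to be at its stop.
- **Bush, V-block, spanner and tin:** judged by eye, all four look unmoved in the last pictures, though in the top view the arm hides one end of the spanner.
- **Readings that disagreed:** at the start, the turntable angle read from the pointer tip (-0.385 rad) and from the lever post (-0.404 rad) differed by 0.02 rad. I made the last push in small steps and checked the pictures after each. The joint angles themselves could not be read directly.

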